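Furnish the breeder boxes with their shrimp caves

TASK

The three breeder boxes are clean again: put one green silicone shrimp cave back into each, the largest cave in the largest box, the middle one in the middle-sized box and the smallest in the smallest. Each should stand upright on the middle of its box's floor, tunnel running along the box's long side so the flow from the slotted ends passes through; set them down rather than dropping them in, and let go. Leave the terracotta cave, the glass dish, the scraper and the spoon where they are.

Things in the scene. Friction and masses are not known exactly. Their poses are not given: they have to be found in the camera images.
- cave_large_center (a point): largest of three green silicone shrimp caves, 98 mm long, 54 mm wide, 46 mm high: an inverted-U tunnel, open at both ends, walls 6 mm thick, flat vertical sides on the lower half, rounded shoulders, two dark round windows in the roof, loose. This point is its centre, half-way up; z up, x along the tunnel, y across it (the width to grip); both ways round are alike.
- cave_medium_center (a point): middle-sized of three green silicone shrimp caves, 74 mm long, 44 mm wide, 38 mm high: an inverted-U tunnel, open at both ends, walls 5 mm thick, flat vertical sides on the lower half, rounded shoulders, two dark round windows in the roof, loose. This point is its centre, half-way up; z up, x along the tunnel, y across it (the width to grip); both ways round are alike.
- cave_small_center (a point): smallest of three green silicone shrimp caves, 52 mm long, 34 mm wide, 30 mm high: an inverted-U tunnel, open at both ends, walls 4 mm thick, flat vertical sides on the lower half, rounded shoulders, two dark round windows in the roof, loose. This point is its centre, half-way up; z up, x along the tunnel, y across it (the width to grip); both ways round are alike.
- box_large: largest of three open breeder boxes with white floor, clear walls, grey rim and slotted short ends, held fast on the shelf by suction feet. Inside 168 mm long (x) by 116 mm wide (y), walls 3 mm. Origin under its centre at shelf height; the floor's top is 10 mm, the rim 50 mm above it. A grey hang-on lip sticks out 10 mm from the rim on the -y side.
- box_medium: middle-sized of three open breeder boxes with white floor, clear walls, grey rim and slotted short ends, held fast on the shelf by suction feet. Inside 144 mm long (x) by 104 mm wide (y), walls 3 mm. Origin under its centre at shelf height; the floor's top is 10 mm, the rim 50 mm above it. A grey hang-on lip sticks out 10 mm from the rim on the -y side.
- box_small: smallest of three open breeder boxes with white floor, clear walls, grey rim and slotted short ends, held fast on the shelf by suction feet. Inside 120 mm long (x) by 94 mm wide (y), walls 3 mm. Origin under its centre at shelf height; the floor's top is 10 mm, the rim 50 mm above it. A grey hang-on lip sticks out 10 mm from the rim on the -y side.
- clay_cave_center (a point): terracotta (brown-red) shrimp cave, not to be moved, 74 mm long, 44 mm wide, 38 mm high: an inverted-U tunnel, open at both ends, walls 5 mm thick, flat vertical sides on the lower half, rounded shoulders, two dark round windows in the roof, loose. This point is its centre, half-way up; z up, x along the tunnel, y across it (the width to grip); both ways round are alike.
- dish: frosted glass feeding dish, round, 76 mm across, 16 mm high, loose, not to be moved. Origin at the centre of its underside.
- scraper: black plastic magnetic algae scraper with grip bar, 78 x 48 mm, 59 mm high, loose, not to be moved. Origin at the centre of its underside, x along its length.
- spoon: grey plastic spoon, 160 mm long, loose, not to be moved. Lies along its x axis, bowl to +x.
Things that resemble listed ones, but are neither listed nor needed, are in the scene too. What is shaped like the part that bears cave_medium_center but purple or yellow is not meant.

How it is judged:
By the outcome, as a careful person would: the job done as asked, in the order asked, and still so for the second after the job is handed in, with the robot touching nothing.
It also fails if it takes over 88 s, if anything falls off the work surface, if the arm or the gripper's body presses on something with over 40 N, if the wrist force passes 120 N, or if a joint passes its speed limit or range.

ROBOT

A 6-joint arm with a two-finger parallel gripper is mounted at the origin on the work surface. World frame = base frame: x ahead of the robot, y to its left, z up, the work surface at z = 0. Lengths are in m, angles in rad, forces in N, time in s.
With the tool pointing down it reaches from about 0.375 to 0.9 m from the base axis. Payload 3.1 kg.
Tool frame: the origin (TCP) lies at the very end of the fingers, on their centre line; the grasp point (between the pads) lies 19 mm behind it (manip.tcp_to_grasp is the distance from the TCP to the grasp point, in m); z points along the fingers, y is the line along which they close (so a half turn about z gives the same grasp; the last joint's range is limited). The gripper opens to 85 mm and grips with 20 to 120 N. Pads are 22 mm wide; open, the fingers measure 114 mm over their backs; the gripper's body (76 mm by 85 mm) begins 54 mm behind the grasp point. The pads swing forward as they close: fully open they stand 13 mm farther back than shut.
Start: joints at [-1.284, 0.527, 1.433, -0, 1.181, -0.178], TCP at [0.28, -0.559, 0.231] pointing down, gripper open.
Joint ranges: [-3.08, 3.08], [-0.75, 2.2], [0.22, 2.44], [-1.43, 4.57], [0, 2.65], [-2.85, 2.85]. Speed limits (rad/s): [2.79, 2.79, 3.14, 3.14, 3.14, 3.14].

INTERFACE

Orientations are given as a unit quaternion [x, y, z, w].
In Python, from station import manip gives the robot as it stands. The module is installed in compiled form; this text tells all that it offers.
- The arm moves only by the tool step_arm, never from a script. Its argument "commands" is one flat list of numbers, 6 for each row, row after row: the shift along the tool's x, y, z in m, then the turn, a rotation vector about the tool's x, y, z in degrees. A call has exactly 10 rows; each row is the pose to reach, as a shift and turn from the pose commanded when the call began, along the tool's axes at that moment; what a row does not reach only later rows make up. A row lasts 1/10 s, in which the tool goes at most 50 mm and 8.59 degrees, less where a joint would pass 70% of its speed; a pose out of reach is approached as far as the arm can. A call with a gripper value outside its range is refused whole. "jaw" is the opening in per cent of the stroke, from 0 (shut) to 100 (fully open), set as the call begins (left out, the last holds). The fingers move at their own pace and stop on an object; "grip_force" is the grip in N (left out, the last holds). Time passes only in rows, so rows that repeat a pose let the fingers close, or fill a call up. It gives the time, the measured TCP pose, the force, the opening and the grip force at its end, in the units of the state.
- manip.sense(): the state, without advancing time (a new reading comes with each control period).
- manip.snapshot(name): name is "scene" or "side" or "wrist"; returns a dict with "pixels" (400x640x3 uint8, blue, green, red), "fx", "fy", "cx", "cy" (pixels), "R" (3x3) and "t" (3): a world point X has camera coordinates R X + t; the wrist camera has in their place "mount" (4x4, takes a point from camera to tool coordinates, whose origin is the TCP and whose axes are the flange's). Camera axes: x right, y down, z forward; pixel columns grow to the right and rows downward; lengths in m; the calibration is good to about 2 mm. A picture is of the moment at which its call begins: read the wrist's pose just before it. There is no depth.
- manip.sign_off(): hands the job in; it is judged then, once.
The state is a dict: "t": time; "q": joint angles; "qd": joint speeds; "tau": joint torques, N m; "tcp_pos": TCP position; "tool_rot": TCP orientation; "force": force on the tool from outside, world axes, zero at the start; "ft_torque": the same for the moment, N m; "finger_gap": opening from 0.0 (shut) to 1.0 (fully open); "gripper_force": force on a finger pad.
Only numpy, scipy, OpenCV 4.12 (cv2) and the standard library are available. Lean on these libraries where they do the work, as an engineer would, in place of code of your own. Each camera call takes 0.05 s, during which the arm holds its last target. There are 200 camera calls.

## Working session

There is one attempt and no reset: what is moved stays moved. The work goes in short steps, Python scripts to look and compute and a tool call to move; the robot and the scene stay as the last step left them, time stands still between calls to the robot, and variables do not carry over. Pictures are saved under pics/ and viewed, at most 14 in all, crops included, and the job is handed in when it is done.

Besides the shell and the picture viewer there is one more tool, called after "Emit:" as name(argument=value, ...), one argument or row to a line, values as JSON. step_arm: Moves the arm, as the interface text tells. Its arguments: {"type":"object","properties":{"commands":{"type":"array","items":{"type":"number"}},"jaw":{"type":"number"},"grip_force":{"type":"number"}},"required":["commands"]}

```bash
mkdir -p pics; cat > h.py <<'E'
import numpy as np, cv2, pickle
from station import manip
from scipy.spatial.transform import Rotation as Ro
def snap(n):
    s=manip.sense(); d=manip.snapshot(n)
    if n=='wrist':
        M=np.array(d['mount']); T=np.eye(4); T[:3,:3]=Ro.from_quat(s['tool_rot']).as_matrix(); T[:3,3]=s['tcp_pos']
        C=np.linalg.inv(T@M); d['R']=C[:3,:3]; d['t']=C[:3,3]
    d['R']=np.array(d['R']); d['t']=np.array(d['t']); d['pixels']=np.array(d['pixels'])
    return d
def ray(d,px,z):
    px=np.atleast_2d(np.array(px,float)); r=np.c_[(px[:,0]-d['cx'])/d['fx'],(px[:,1]-d['cy'])/d['fy'],np.ones(len(px))]@d['R']
    c=-d['R'].T@d['t']; return c+r*((z-c[2])/r[:,2])[:,None]
def proj(d,X):
    p=np.atleast_2d(X)@d['R'].T+d['t']; return np.c_[d['fx']*p[:,0]/p[:,2]+d['cx'],d['fy']*p[:,1]/p[:,2]+d['cy']]
E
python3 - <<'E'
from h import *
for n in ['scene','side','wrist']:
    d=snap(n); pickle.dump(d,open(n+'0.pkl','wb')); cv2.imwrite(f'pics/{n}0.png',d['pixels'])
    print(n,-d['R'].T@d['t'],d['R'][2],d['fx'])
s=manip.sense(); print(s)
E
```

```text
scene [1.11400424 0.37975623 1.02459885] [-0.51628329 -0.31955936 -0.7945649 ] 431.47003253105976
side [0.38239826 1.03785143 0.72145235] [ 0.08740511 -0.83786424 -0.53883565] 416.3189042979086
wrist [ 0.35253629 -0.52149979  0.37479442] [-0.28467625 -0.14046123 -0.94827742] 349.18693338582005
{'t': 0.15, 'q': array([-1.28453323e+00,  5.28239162e-01,  1.43361509e+00, -8.34561934e-06,
        1.18136929e+00, -1.78509522e-01]), 'qd': array([-0.00136453, -0.00282634, -0.0037729 , -0.00090983, -0.00033158,
        0.00182462]), 'tau': array([ 9.35081407e-04, -4.42745233e+01, -1.78275526e+01, -3.18573466e-04,
        5.64028436e-03, -1.89907593e-05]), 'tcp_pos': array([ 0.28000066, -0.55816441,  0.23056442]), 'tool_rot': array([ 9.73118909e-01,  2.30301811e-01, -4.77657164e-05, -8.14052573e-04]), 'force': array([-0.60980807, -0.12865997,  0.16704613]), 'ft_torque': array([-0.01969281,  0.01268842, -0.03627605]), 'gripper_force': 0.0, 'finger_gap': 1.0013035371329213}
```

View pics/scene0.png

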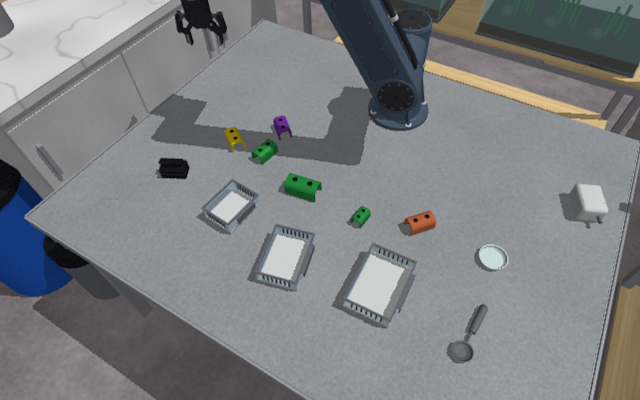

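View pics/side0.png

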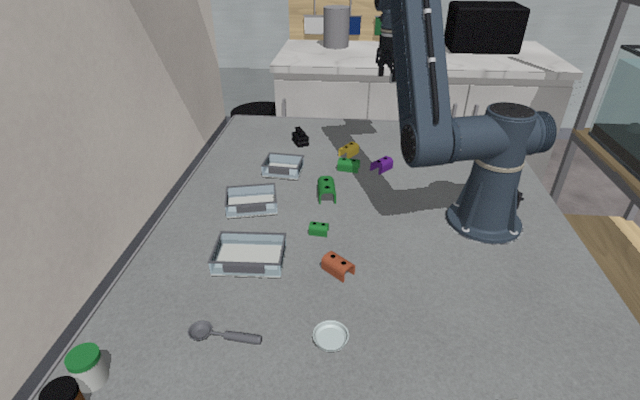

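The scene view shows green caves at (265,151), (302,187) and (361,216). The distractors are yellow (234,138), purple (282,127) and terracotta (420,222). The boxes are at (231,206), (285,257) and (380,284). By size I take (302,187) as the large cave, (265,151) as the medium and (361,216) as the small, and I'll check that by measuring.

```bash
cat > m.py <<'E'
from h import *
def greens(d):
    hsv=cv2.cvtColor(d['pixels'],cv2.COLOR_BGR2HSV)
    m=cv2.inRange(hsv,(45,100,40),(80,255,255)); out=[]
    for c in cv2.findContours(m,cv2.RETR_EXTERNAL,cv2.CHAIN_APPROX_NONE)[0]:
        if cv2.contourArea(c)<80: continue
        f=np.zeros_like(m); cv2.drawContours(f,[cv2.convexHull(c)],-1,255,-1)
        out.append((c,f,m))
    return out
def whites(d,lo=185,amin=300):
    p=d['pixels']; m=((p.min(2)>lo)&(p.max(2).astype(int)-p.min(2)<25)).astype(np.uint8)*255
    return [c for c in cv2.findContours(m,cv2.RETR_EXTERNAL,cv2.CHAIN_APPROX_NONE)[0] if cv2.contourArea(c)>amin]
def rect(P):
    (c,s,a)=cv2.minAreaRect(np.float32(P[:,:2]*1000)); 
    if s[0]<s[1]: s=s[::-1]; a+=90
    return np.round(c,1),np.round(s,1),round((a+90)%180-90,1)
E
python3 - <<'E'
from m import *
for n in ['scene','side']:
    d=pickle.load(open(n+'0.pkl','rb'))
    for c,f,m in greens(d):
        print(n,'green',c.reshape(-1,2).mean(0).round(),cv2.contourArea(c),rect(ray(d,c.reshape(-1,2),.02)))
    for c in whites(d):
        q=c.reshape(-1,2); P=ray(d,q,.01)
        if abs(P[:,:2]).max()<1.2: print(n,'white',q.mean(0).round(),rect(P))
s=cv2.imread('pics/scene0.png')[110:330,150:450]
cv2.imwrite('pics/c1.png',cv2.resize(s,(800,587),interpolation=cv2.INTER_CUBIC))
E
```

```text
scene green [360. 217.] 194.5 (array([477.6, 103.2]), array([65.9, 38.7]), -4.3)
scene green [302. 187.] 627.5 (array([472.2, -99.3]), array([112.4,  74.4]), -81.4)
scene green [264. 151.] 332.5 (array([ 405.9, -276.8]), array([93.1, 63. ]), -9.7)
scene white [376. 284.] (array([636.2, 230.4]), array([139. ,  94.1]), 2.7)
scene white [491. 257.] (array([419.2, 460.1]), array([59.7, 56.8]), 49.5)
scene white [283. 257.] (array([689.4, -18.6]), array([117.5,  81.5]), 13.7)
scene white [229. 206.] (array([ 630.6, -247.2]), array([89.3, 65.5]), -4.7)
scene white [593. 198.] (array([ 78.7, 654.3]), array([94.9, 59.5]), 23.3)
side green [ 82. 358.] 748.5 (array([894.4, 567.2]), array([71.8, 60. ]), -40.9)
side green [318. 229.] 207.5 (array([474.7, 109.3]), array([62.3, 51.7]), 89.5)
side green [326. 190.] 255.5 (array([ 469. , -107.9]), array([162.6,  53.2]), -82.1)
side green [348. 165.] 237.5 (array([ 404.9, -276.9]), array([100.3,  76.2]), 84.1)
side white [247. 253.] (array([644.4, 215.5]), array([154.8,  63.9]), 2.5)
```

View pics/c1.png

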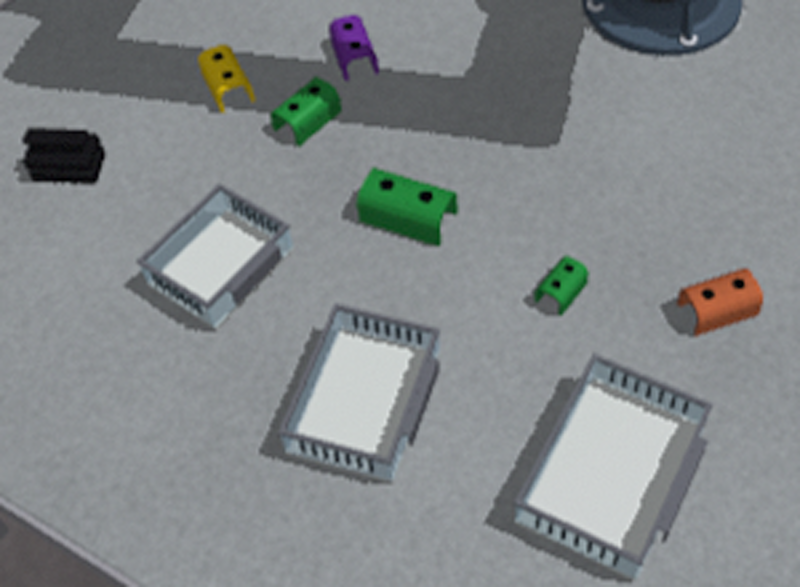

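The crop confirms three upright green caves of clearly different sizes. In crop pixels they are large (405,205), medium (305,110) and small (562,285), and the yellow and purple ones are distractors. I'll move the wrist camera over the large and medium caves to measure them precisely.

Emit:
step_arm(
  commands=[0.035,-0.029,-0.005,0,0,-7,0.07,-0.058,-0.01,0,0,-14.5,0.107,-0.089,-0.016,0,0,-22,0.145,-0.12,-0.022,0,0,-30,0.183,-0.152,-0.028,0,0,-38,0.221,-0.184,-0.034,0,0,-46,0.259,-0.216,-0.04,0,0,-54,0.297,-0.248,-0.045,0,0,-62,0.33,-0.274,-0.05,0,0,-69,0.345,-0.286,-0.05,0,0,-72],
)

```text
t: 1.15
tcp_pos: [0.4612, -0.1451, 0.2819]
tool_rot: [0.649, 0.76, 0.001, 0.0]
force: [-0.6, -0.0, 1.2]
finger_gap: 0.997
gripper_force: 0.0
```

```bash
python3 - <<'E'
from m import *
d=snap('wrist'); pickle.dump(d,open('wrist1.pkl','wb')); cv2.imwrite('pics/w1.png',d['pixels'])
s=manip.sense(); print(s['t'],s['tcp_pos'],s['qd'].round(3),s['q'].round(2))
for c,f,m in greens(d):
    print('green',c.reshape(-1,2).mean(0).round(),cv2.contourArea(c),rect(ray(d,c.reshape(-1,2),.02)))
E
```

```text
1.2 [ 0.46157462 -0.14374022  0.28162177] [-0.065  0.009  0.009 -0.041 -0.004  0.024] [-0.54  0.27  1.71  0.    1.16 -0.69]
green [261. 254.] 2267.0 (array([ 403.9, -279.4]), array([76.7, 57.6]), -8.9)
green [335. 117.] 4387.5 (array([469.5, -99.2]), array([104.6,  54.2]), -81.5)
```

View pics/w1.png

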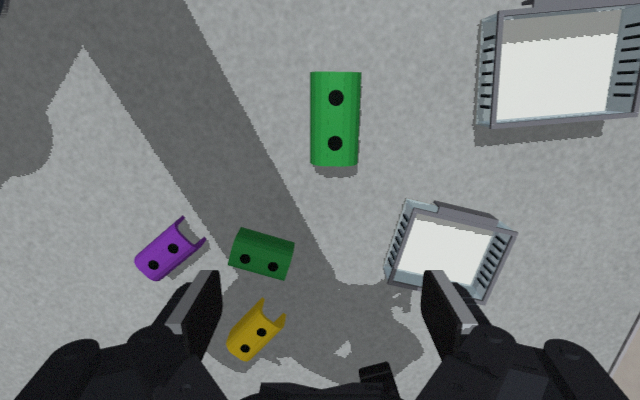

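The wrist view shows the large cave at (335,117), the medium at (261,254), yellow at (255,332) and purple at (170,248). The small box is at (450,250) and the medium box is partly in view. Next I'll take one high view over all three boxes.

Emit:
step_arm(
  commands=[0.012,0.018,-0.01,0,0,-8,0.025,0.037,-0.022,0,0,-16,0.038,0.056,-0.033,0,0,-24.5,0.051,0.075,-0.044,0,0,-33,0.064,0.094,-0.055,0,0,-41,0.077,0.113,-0.066,0,0,-49,0.09,0.132,-0.078,0,0,-57.5,0.103,0.151,-0.09,0,0,-66,0.116,0.17,-0.1,0,0,-74,0.127,0.187,-0.11,0,0,-81],
)

```text
t: 2.2
tcp_pos: [0.6267, 0.0055, 0.3912]
tool_rot: [0.001, 1.0, 0.0, -0.0]
force: [-1.0, -0.6, 1.1]
finger_gap: 0.999
gripper_force: 0.0
```

```bash
python3 - <<'E'
from m import *
d=snap('wrist'); d=snap('wrist'); pickle.dump(d,open('wrist2.pkl','wb')); cv2.imwrite('pics/w2.png',d['pixels'])
s=manip.sense(); print(s['t'],s['tcp_pos'],s['q'].round(2))
def wins(d):
    g=cv2.cvtColor(d['pixels'],cv2.COLOR_BGR2GRAY)
    for c,f,m in greens(d):
        k=((f>0)&(g<55)).astype(np.uint8); n,_,st,ce=cv2.connectedComponentsWithStats(k)
        A=cv2.contourArea(c); z=None
        pts=[ce[i] for i in range(1,n) if st[i,4]>6]
        print('green',A,[p.round(1) for p in pts])
        for z in (.03,.038,.046):
            if len(pts)==2:
                P=ray(d,pts,z)[:,:2]*1000; v=P[1]-P[0]; print(z,P.mean(0).round(1),np.linalg.norm(v).round(1),(np.degrees(np.arctan2(v[1],v[0]))%180).round(1))
for n in ('wrist1','wrist2'): print(n); wins(pickle.load(open(n+'.pkl','rb')))
for c in whites(d):
    print('white',c.reshape(-1,2).mean(0).round(),rect(ray(d,c.reshape(-1,2),.01)))
E
```

```text
2.3 [0.62809226 0.00606748 0.39203963] [-0.17  0.4   1.2   0.    1.54 -1.73]
wrist1
green 2267.0 [array([265.7, 239. ]), array([244.7, 258.4]), array([272.6, 266.4])]
green 4387.5 [array([335.7,  97.4]), array([334.5, 142.9])]
0.03 [469.2 -98. ] 49.3 98.2
0.038 [468.8 -97.3] 48.3 98.2
0.046 [468.3 -96.7] 47.3 98.2
wrist2
green 1116.5 [array([378.9,  25.2]), array([394.2,  14.4]), array([391. ,  35.5])]
green 3397.0 [array([256.5,  14. ]), array([219.6,  20. ]), array([247.2,  41.7])]
white [305. 183.] (array([698.3, -16.4]), array([136.8,  80.4]), 13.7)
white [161. 143.] (array([ 637.2, -238.2]), array([108.6,  59.6]), -4.4)
white [474. 148.] (array([642.9, 239.3]), array([159.4,  77.8]), 2.8)
```

View pics/w2.png

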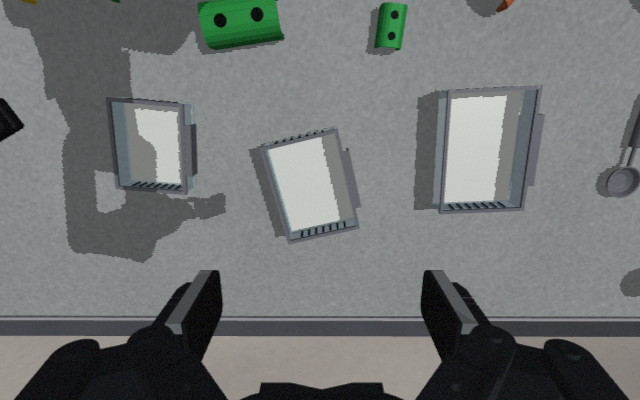

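The high view shows the small box at (150,145), the medium at (310,185) and the large at (485,150), with the lips on the +y side. The white patches are partly shadowed, so I'll look at pixel profiles to find the rims.

```bash
python3 - <<'E'
from m import *
d=pickle.load(open('wrist2.pkl','rb')); p=d['pixels'].astype(int)
print('row150 large'); print([(x,*p[150,x]) for x in range(408,446,2)]); print([(x,*p[150,x]) for x in range(500,550,2)])
print('col480'); print([(y,*p[y,480]) for y in list(range(82,102))+list(range(196,220))])
E
```

```text
row150 large
[(408, np.int64(139), np.int64(138), np.int64(135)), (410, np.int64(138), np.int64(139), np.int64(134)), (412, np.int64(139), np.int64(140), np.int64(137)), (414, np.int64(140), np.int64(139), np.int64(135)), (416, np.int64(89), np.int64(91), np.int64(89)), (418, np.int64(84), np.int64(83), np.int64(84)), (420, np.int64(90), np.int64(91), np.int64(88)), (422, np.int64(88), np.int64(88), np.int64(85)), (424, np.int64(86), np.int64(86), np.int64(85)), (426, np.int64(90), np.int64(88), np.int64(84)), (428, np.int64(91), np.int64(92), np.int64(89)), (430, np.int64(89), np.int64(88), np.int64(86)), (432, np.int64(89), np.int64(88), np.int64(85)), (434, np.int64(83), np.int64(83), np.int64(81)), (436, np.int64(132), np.int64(129), np.int64(119)), (438, np.int64(132), np.int64(128), np.int64(120)), (440, np.int64(129), np.int64(128), np.int64(119)), (442, np.int64(117), np.int64(114), np.int64(106)), (444, np.int64(90), np.int64(81), np.int64(83))]
[(500, np.int64(122), np.int64(124), np.int64(121)), (502, np.int64(124), np.int64(124), np.int64(123)), (504, np.int64(123), np.in
[... 2718 characters left out ...]
11), np.int64(103), np.int64(94)), (207, np.int64(106), np.int64(100), np.int64(89)), (208, np.int64(84), np.int64(79), np.int64(73)), (209, np.int64(83), np.int64(79), np.int64(77)), (210, np.int64(109), np.int64(100), np.int64(97)), (211, np.int64(107), np.int64(97), np.int64(99)), (212, np.int64(120), np.int64(114), np.int64(111)), (213, np.int64(140), np.int64(138), np.int64(134)), (214, np.int64(144), np.int64(143), np.int64(140)), (215, np.int64(144), np.int64(142), np.int64(139)), (216, np.int64(146), np.int64(146), np.int64(141)), (217, np.int64(145), np.int64(142), np.int64(140)), (218, np.int64(140), np.int64(141), np.int64(137)), (219, np.int64(142), np.int64(139), np.int64(137))]
```

```bash
cat > box.py <<'E'
from m import *
def floor_fit(d,seed,ang,L,W):
    p=cv2.medianBlur(d['pixels'],3).astype(int); b,g,r=p[...,0],p[...,1],p[...,2]
    m=(((g>180)|((b-r<=2)&(g>=b)&(g>108)&(g<160)))).astype(np.uint8)
    # restrict to around the box; open to cut leaks
    P=ray(d,[seed],.03)[0]; k=np.zeros_like(m); a=np.radians(ang); u=np.array([np.cos(a),np.sin(a),0]); v=np.array([-u[1],u[0],0])
    q=np.array([P+s*u*(L/2+.004)+t*v*(W/2+.004) for s,t in((1,1),(1,-1),(-1,-1),(-1,1))]); cv2.fillPoly(k,[proj(d,q).astype(int)],1)
    m=cv2.morphologyEx(m&k,cv2.MORPH_OPEN,np.ones((3,3))); n,l,st,_=cv2.connectedComponentsWithStats(m,connectivity=4)
    m=l==1+np.argmax(st[1:,4]); ys,xs=np.nonzero(m); px=np.c_[xs,ys]
    cam=-d['R'].T@d['t']; out={}
    for nm,e,o in(('u',u,v),('v',v,u)):
        for s in(1,-1):
            A=ray(d,px,.01); far=s*np.dot(e,A.mean(0)-cam)>-L*.0 or None
            res=[]
            for z in(.01,.05):
                A=ray(d,px,z); along=A@o; bins=np.round(along/.004).astype(int)
                mid=abs(along-np.median(along))<.3*np.ptp(along)
                ext=[ (s*(A[bins==k_]@e)).max() for k_ in np.unique(bins[mid])]
                res.append(s*np.median(ext)+s*.0007)
            camside=s*(res[0]-cam@e)>0   # edge outward of the nadir: wall leans away, floor edge seen
            out[nm,s]=res[0] if camside else res[1]; out[nm,s,'z']=.01 if camside else .05
    lu,lv=out['u',1]-out['u',-1],out['v',1]-out['v',-1]
    c=u*(out['u',1]+out['u',-1])/2+v*(out['v',1]+out['v',-1])/2
    print('center',(c[:2]*1000).round(1),'span',round(lu*1000,1),round(lv*1000,1),'want',L*1000,W*1000,[out[k] for k in out if len(k)==3])
E
python3 - <<'E'
from box import *
d=pickle.load(open('wrist2.pkl','rb'))
for s,a,L,W in(((481,148),2.8,.168,.116),((309,186),13.7,.144,.104),((149,145),-4.5,.12,.094)): floor_fit(d,s,a,L,W)
def w(d,a,z):
    P=ray(d,a,z)[:,:2]*1000; v=P[1]-P[0]; print(P.mean(0).round(1),np.linalg.norm(v).round(1),(np.degrees(np.arctan2(v[1],v[0]))).round(1)%180)
d1=pickle.load(open('wrist1.pkl','rb'))
w(d1,[(335.7,97.4),(334.5,142.9)],.046); w(d,[(219.6,20),(256.5,14)],.046); w(d1,[(244.7,258.4),(272.6,266.4)],.038); w(d,[(394.2,14.4),(391,35.5)],.03)
E
```

```text
center [639.2 242.7] span 167.4 114.5 want 168.0 116.0 [0.01, 0.05, 0.01, 0.05]
center [693.   -6.7] span 143.5 103.7 want 144.0 104.0 [0.01, 0.05, 0.01, 0.01]
center [ 632.5 -236.8] span 119.3 88.4 want 120.0 94.0 [0.01, 0.05, 0.05, 0.01]
[468.3 -96.7] 47.4 98.2
[467.9 -96.9] 47.4 98.4
[ 404.  -282.2] 35.8 170.8
[474.1 101. ] 25.0 174.3
```

The box fits match the given sizes, except the small box's width, which I'll recheck later. The large cave reads (468,-97) at 98.3° in both views. Going to the large cave.

Emit:
step_arm(
  commands=[0.016,-0.01,0.025,0,0,8,0.032,-0.02,0.05,0,0,16,0.048,-0.031,0.08,0,0,24.5,0.064,-0.041,0.11,0,0,33,0.08,-0.052,0.14,0,0,41,0.097,-0.062,0.17,0,0,49.5,0.113,-0.073,0.2,0,0,58,0.13,-0.083,0.23,0,0,66,0.146,-0.094,0.255,0,0,74.5,0.16,-0.103,0.27,0,0,81.7],
  jaw=85,
  grip_force=25,
)

```text
t: 3.3
tcp_pos: [0.4623, -0.0971, 0.1194]
tool_rot: [0.66, 0.751, -0.001, -0.002]
force: [-0.3, -0.6, -0.4]
finger_gap: 0.849
gripper_force: 0.0
```

```bash
cat > go.py <<'E'
from m import *
def go(x,y,z,yaw):
    s=manip.sense(); R=Ro.from_quat(s['tool_rot']).as_matrix(); p=s['tcp_pos']
    a=np.radians(yaw); T=np.array([[np.cos(a),np.sin(a),0],[np.sin(a),-np.cos(a),0],[0,0,-1]])
    d=R.T@(np.array([x,y,z])-p); r=np.degrees(Ro.from_matrix(R.T@T).as_rotvec())
    print('t',round(s['t'],2),'tcp',p.round(4),'yaw',np.degrees(np.arctan2(R[1,0],R[0,0])).round(1),'q6',s['q'][5].round(2),'gap',round(s['finger_gap'],3),'gf',s['gripper_force'],'F',s['force'].round(1))
    print('shift',d.round(4),'turn',r.round(2))
E
python3 - <<'E'
from go import *
d=snap('wrist'); d=snap('wrist'); cv2.imwrite('pics/w3.png',d['pixels']); go(.468,-.097,.004,98.3)
E
```

```text
t 3.4 tcp [ 0.461  -0.0968  0.1192] yaw 97.7 q6 -0.58 gap 0.852 gf 0.0 F [ 0.6  0.2 -0.1]
shift [-0.0017  0.0077  0.1152] turn [-0.43 -0.25 -0.63]
```

View pics/w3.png

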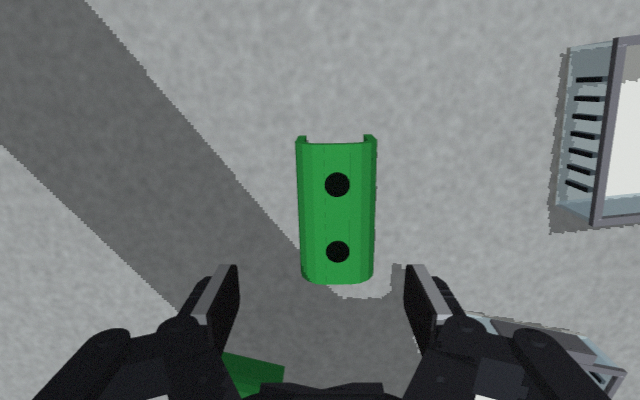

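The fingers straddle the large cave, whose windows are at (337,184) and (337,251). The finger midline is near column 321, so the +7.7 mm tool-y correction agrees. I'll correct laterally first, then descend.

Emit:
step_arm(
  commands=[-0.001,0.002,0.01,0,0,-0.6,-0.0017,0.004,0.02,0,0,-0.6,-0.0017,0.006,0.035,0,0,-0.6,-0.0017,0.0077,0.045,0,0,-0.6,-0.0017,0.0077,0.055,0,0,-0.6,-0.0017,0.0077,0.06,0,0,-0.6,-0.0017,0.0077,0.06,0,0,-0.6,-0.0017,0.0077,0.06,0,0,-0.6,-0.0017,0.0077,0.06,0,0,-0.6,-0.0017,0.0077,0.06,0,0,-0.6],
)

```text
t: 4.4
tcp_pos: [0.4736, -0.0974, 0.0618]
tool_rot: [0.653, 0.758, 0.0, 0.0]
force: [0.3, 0.0, 0.1]
finger_gap: 0.849
gripper_force: 0.0
```

```bash
python3 - <<'E'
from go import *
d=snap('wrist'); pickle.dump(d,open('wrist3.pkl','wb'))
g=cv2.cvtColor(d['pixels'],cv2.COLOR_BGR2GRAY)
for c,f,m in greens(d):
    if cv2.contourArea(c)<3000: continue
    n,_,st,ce=cv2.connectedComponentsWithStats(((f>0)&(g<55)).astype(np.uint8)); pts=[ce[i] for i in range(1,n) if st[i,4]>80]; print(pts); print((ray(d,pts,.046)*1000).round(1))
go(.468,-.097,.004,98.3)
E
```

```text
[array([311.26811594, 210.01328502]), array([311.92724458, 294.46439628])]
[[ 464.6  -73.9   46. ]
 [ 471.6 -121.    46. ]]
t 4.45 tcp [ 0.4736 -0.0974  0.0617] yaw 98.5 q6 -0.58 gap 0.856 gf 0.0 F [-0.1  0.2  0.3]
shift [ 0.0013 -0.0055  0.0577] turn [0.04 0.03 0.23]
```

Windows now give (468.1,-97.4), which agrees. Earlier readings were taken before the arm had settled, so I'll add hold rows from here on.

Emit:
step_arm(
  commands=[0.0007,-0.003,0.005,0,0,0.2,0.0013,-0.0055,0.01,0,0,0.2,0.0013,-0.0055,0.02,0,0,0.2,0.0013,-0.0055,0.03,0,0,0.2,0.0013,-0.0055,0.04,0,0,0.2,0.0013,-0.0055,0.05,0,0,0.2,0.0013,-0.0055,0.056,0,0,0.2,0.0013,-0.0055,0.0575,0,0,0.2,0.0013,-0.0055,0.0575,0,0,0.2,0.0013,-0.0055,0.0575,0,0,0.2],
)

```text
t: 5.45
tcp_pos: [0.4679, -0.0969, 0.004]
tool_rot: [0.654, 0.757, 0.0, 0.0]
force: [-0.3, 0.0, 0.1]
finger_gap: 0.856
gripper_force: 0.0
```

Emit:
step_arm(
  commands=[0,0,0,0,0,0,0,0,0,0,0,0,0,0,0,0,0,0,0,0,0,0,0,0,0,0,0,0,0,0,0,0,0,0,0,0,0,0,0,0,0,0,0,0,0,0,0,0,0,0,0,0,0,0,0,0,0,0,0,0],
  jaw=0,
  grip_force=30,
)

```text
t: 6.45
tcp_pos: [0.4681, -0.097, 0.0044]
tool_rot: [0.654, 0.757, 0.0, 0.0]
force: [-0.1, -0.0, 6.2]
finger_gap: 0.629
gripper_force: 32.6
```

```bash
python3 - <<'E'
from go import *
go(.639,.2425,.15,182.8)
E
```

```text
t 6.45 tcp [ 0.4681 -0.097   0.0044] yaw 98.3 q6 -0.58 gap 0.629 gf 32.59194614365697 F [-0.1 -0.   6.2]
shift [ 0.311   0.2185 -0.1456] turn [ 2.000e-02  6.000e-02 -8.447e+01]
```

Emit:
step_arm(
  commands=[0,0,-0.008,0,0,0,0,0,-0.025,0,0,0,0,0,-0.05,0,0,0,0.012,0.009,-0.075,0,0,-3.4,0.031,0.022,-0.1,0,0,-8.5,0.053,0.037,-0.12,0,0,-14.4,0.078,0.055,-0.135,0,0,-21,0.103,0.072,-0.143,0,0,-28,0.128,0.09,-0.146,0,0,-35,0.153,0.108,-0.146,0,0,-42],
)

```text
t: 7.45
tcp_pos: [0.5528, 0.0714, 0.1508]
tool_rot: [0.337, 0.942, 0.0, 0.0]
force: [0.4, -1.2, -0.3]
finger_gap: 0.629
gripper_force: 31.9
```

```bash
python3 - <<'E'
from go import *
go(.639,.2425,.15,182.8)
E
```

```text
t 7.45 tcp [0.5528 0.0714 0.1508] yaw 140.6 q6 -0.96 gap 0.629 gf 31.89361710101366 F [ 0.4 -1.2 -0.3]
shift [0.0419 0.1869 0.0008] turn [ 1.000e-02  6.000e-02 -4.217e+01]
```

Emit:
step_arm(
  commands=[0.0055,0.025,0,0,0,-5.6,0.011,0.05,0,0,0,-11.2,0.017,0.075,0,0,0,-17,0.023,0.102,0,0,0,-23,0.029,0.128,0,0,0,-29,0.0345,0.153,0,0,0,-34.5,0.039,0.174,0,0,0,-39.2,0.042,0.187,0,0,0,-42.2,0.042,0.187,0,0,0,-42.2,0.042,0.187,0,0,0,-42.2],
)

```text
t: 8.45
tcp_pos: [0.6385, 0.2406, 0.1494]
tool_rot: [-0.022, 1.0, -0.0, -0.001]
force: [-1.1, -0.5, -0.9]
finger_gap: 0.631
gripper_force: 31.9
```

```bash
python3 - <<'E'
from go import *
d=snap('wrist'); cv2.imwrite('pics/w4.png',d['pixels']); pickle.dump(d,open('wrist4.pkl','wb'))
go(.639,.2425,.08,182.8)
E
```

```text
t 8.5 tcp [0.6385 0.2402 0.1495] yaw -177.5 q6 -1.42 gap 0.625 gf 31.905949395149946 F [-0.6  0.1  0.3]
shift [-0.0007  0.0023  0.0695] turn [-0.04 -0.1  -0.33]
```

View pics/w4.png

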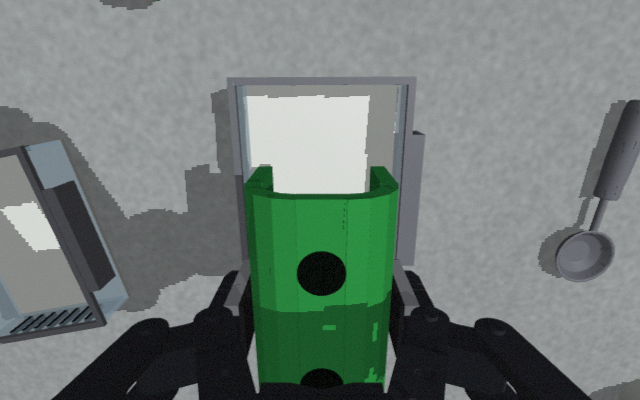

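The held cave (columns 246–396) is centred over the large box (rim columns 228–416). Lowering it.

Emit:
step_arm(
  commands=[-0.0007,0.0023,0.01,0,0,-0.3,-0.0007,0.0023,0.025,0,0,-0.3,-0.0007,0.0023,0.045,0,0,-0.3,-0.0007,0.0023,0.065,0,0,-0.3,-0.0007,0.0023,0.085,0,0,-0.3,-0.0007,0.0023,0.103,0,0,-0.3,-0.0007,0.0023,0.115,0,0,-0.3,-0.0007,0.0023,0.123,0,0,-0.3,-0.0007,0.0023,0.125,0,0,-0.3,-0.0007,0.0023,0.125,0,0,-0.3],
)

```text
t: 9.5
tcp_pos: [0.6402, 0.2432, 0.0248]
tool_rot: [-0.025, 1.0, 0.0, 0.0]
force: [-0.0, 0.7, -1.3]
finger_gap: 0.625
gripper_force: 31.9
```

```bash
python3 - <<'E'
from go import *
go(.639,.2425,.0145,182.8)
E
```

```text
t 9.5 tcp [0.6402 0.2432 0.0248] yaw -177.2 q6 -1.42 gap 0.625 gf 31.90341331064701 F [-0.   0.7 -1.3]
shift [ 0.0013 -0.0007  0.0103] turn [0.   0.01 0.02]
```

Emit:
step_arm(
  commands=[0.001,0,0.003,0,0,0,0.001,0,0.006,0,0,0,0.001,0,0.008,0,0,0,0.001,0,0.009,0,0,0,0.001,0,0.0098,0,0,0,0.001,0,0.0102,0,0,0,0.001,0,0.0102,0,0,0,0.001,0,0.0102,0,0,0,0.001,0,0.0102,0,0,0,0.001,0,0.0102,0,0,0],
)

```text
t: 10.5
tcp_pos: [0.6391, 0.2432, 0.0146]
tool_rot: [-0.025, 1.0, 0.0, 0.0]
force: [-0.4, -0.9, -1.4]
finger_gap: 0.629
gripper_force: 31.9
```

Emit:
step_arm(
  commands=[0,0,0,0,0,0,0,0,0,0,0,0,0,0,0,0,0,0,0,0,0,0,0,0,0,0,0,0,0,0,0,0,0,0,0,0,0,0,0,0,0,0,0,0,0,0,0,0,0,0,-0.004,0,0,0,0,0,-0.012,0,0,0],
  jaw=78,
)

```text
t: 11.5
tcp_pos: [0.6385, 0.2431, 0.0263]
tool_rot: [-0.025, 1.0, -0.0, -0.001]
force: [0.1, 0.6, 0.9]
finger_gap: 0.78
gripper_force: 0.0
```

Emit:
step_arm(
  commands=[0,0,-0.015,0,0,0,0,0,-0.035,0,0,0,0,0,-0.06,0,0,0,0,0,-0.085,0,0,0,0,0,-0.11,0,0,0,0,0,-0.135,0,0,0,0,0,-0.155,0,0,0,0,0,-0.165,0,0,0,0,0,-0.17,0,0,0,0,0,-0.17,0,0,0],
)

```text
t: 12.5
tcp_pos: [0.6392, 0.2432, 0.1973]
tool_rot: [-0.025, 1.0, 0.0, 0.0]
force: [-0.1, -0.5, -0.5]
finger_gap: 0.78
gripper_force: 0.0
```

```bash
python3 - <<'E'
from go import *
d=snap('wrist'); cv2.imwrite('pics/w5.png',d['pixels']); pickle.dump(d,open('wrist5.pkl','wb'))
go(.404,-.282,.25,170.8); go(.404,-.282,.25,-9.2)
E
```

```text
t 12.55 tcp [0.6387 0.2431 0.1963] yaw -177.2 q6 -1.42 gap 0.78 gf 0.0 F [0.3 0.2 0. ]
shift [ 0.2604 -0.5129 -0.0535] turn [-1.000e-02 -5.000e-02  1.203e+01]
t 12.55 tcp [0.6387 0.2431 0.1963] yaw -177.2 q6 -1.42 gap 0.78 gf 0.0 F [0.3 0.2 0. ]
shift [ 0.2604 -0.5129 -0.0535] turn [ 7.0000e-02 -1.0000e-02 -1.6797e+02]
```

View pics/w5.png

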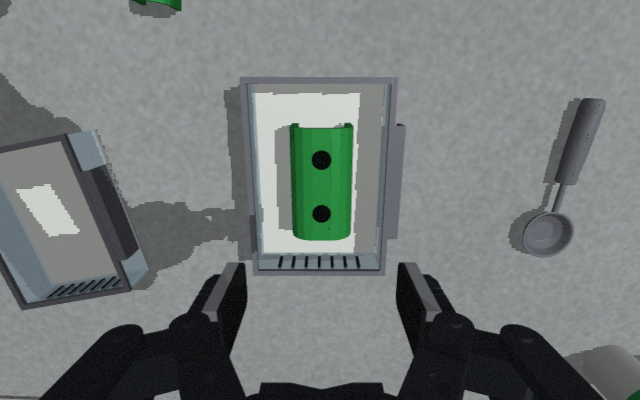

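The large cave stands centred and aligned in its box, with its windows at (321,160) and (321,213). Now to the medium cave, where I'll check clearance to the yellow and purple ones.

Emit:
step_arm(
  commands=[0.009,-0.018,-0.002,0,0,0.5,0.022,-0.044,-0.006,0,0,1,0.04,-0.078,-0.01,0,0,2,0.058,-0.115,-0.015,0,0,3,0.077,-0.152,-0.02,0,0,4,0.096,-0.19,-0.025,0,0,5,0.115,-0.227,-0.03,0,0,6,0.134,-0.264,-0.034,0,0,7,0.153,-0.301,-0.037,0,0,8,0.172,-0.338,-0.04,0,0,9],
  jaw=65,
)

```text
t: 13.55
tcp_pos: [0.4825, -0.1039, 0.2356]
tool_rot: [0.054, 0.999, 0.0, -0.001]
force: [0.8, -0.3, 0.2]
finger_gap: 0.649
gripper_force: 0.0
```

Emit:
step_arm(
  commands=[0.024,-0.026,0,0,0,0.5,0.048,-0.052,0,0,0,1,0.066,-0.08,0,0,0,1.5,0.08,-0.11,0,0,0,2,0.092,-0.14,0,0,0,2.5,0.097,-0.16,0,0,0,3,0.1,-0.172,0,0,0,3,0.1,-0.179,0,0,0,3,0.1,-0.179,0,0,0,3,0.1,-0.179,0,0,0,3],
)

```text
t: 14.55
tcp_pos: [0.3655, -0.2692, 0.2363]
tool_rot: [0.08, 0.997, 0.001, -0.0]
force: [-0.7, -0.9, 0.9]
finger_gap: 0.647
gripper_force: 0.0
```

```bash
cat > win.py <<'E'
from go import *
def win(d,z,amin):
    g=cv2.cvtColor(d['pixels'],cv2.COLOR_BGR2GRAY)
    for c,f,m in greens(d):
        if cv2.contourArea(c)<amin: continue
        n,_,st,ce=cv2.connectedComponentsWithStats(((f>0)&(g<45)).astype(np.uint8)); pts=[ce[i] for i in range(1,n) if st[i,4]>15]
        P=ray(d,pts,z)*1000; print('windows',np.round(pts),P[:,:2].round(1).tolist(),'ctr',P.mean(0).round(1))
        if len(P)==2: v=P[1]-P[0]; print('axis',np.degrees(np.arctan2(v[1],v[0])).round(1)%180)
E
python3 - <<'E'
from win import *
d=snap('wrist'); cv2.imwrite('pics/w6.png',d['pixels']); pickle.dump(d,open('wrist6.pkl','wb'))
win(d,.038,1000)
go(.404,-.282,.06,170.8)
h=cv2.cvtColor(d['pixels'],cv2.COLOR_BGR2HSV); a=np.radians(170.8)
for nm,lo,hi in(('yellow',(18,120,60),(32,255,255)),('purple',(125,80,40),(155,255,255))):
    m=cv2.inRange(h,lo,hi); ys,xs=np.nonzero(m)
    for z in (0,.038):
        P=ray(d,np.c_[xs,ys],z)[:,:2]-[.404,-.282]; u=P@[np.cos(a),np.sin(a)]; v=P@[np.sin(a),-np.cos(a)]
        print(nm,z,'near pts u,v mm:', [(int(k*1000),int(1000*v[i])) for i in np.argsort(abs(v)+0*u)[:1] for k in [u[i]]], 'u range',(u.min()*1000).round(),(u.max()*1000).round(),'v',(v.min()*1000).round(),(v.max()*1000).round(), 'v in |u|<15:', np.sort(abs(v[abs(u)<.015]))[:1]*1000)
E
```

```text
windows [[315. 194.]
 [315. 226.]] [[387.1, -278.4], [422.5, -284.1]] ctr [ 404.8 -281.3   38. ]
axis 170.9
t 14.6 tcp [ 0.3655 -0.269   0.2364] yaw 170.9 q6 -2.29 gap 0.648 gf 0.0 F [-0.3 -0.5 -0.1]
shift [-0.0402 -0.0069  0.1763] turn [ 0.05 -0.04  0.1 ]
yellow 0 near pts u,v mm: [(-17, -73)] u range -71.0 10.0 v -171.0 -73.0 v in |u|<15: [82.3884784]
yellow 0.038 near pts u,v mm: [(-3, -65)] u range -51.0 21.0 v -154.0 -65.0 v in |u|<15: [65.41803022]
purple 0 near pts u,v mm: [(87, 0)] u range 73.0 154.0 v -77.0 15.0 v in |u|<15: []
purple 0.038 near pts u,v mm: [(107, 0)] u range 78.0 150.0 v -68.0 14.0 v in |u|<15: []
```

View pics/w6.png

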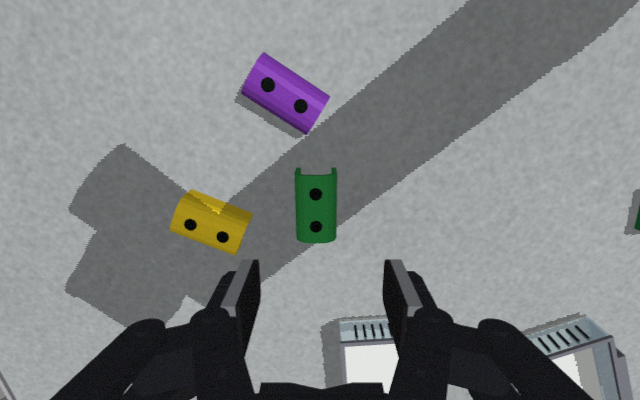

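Only the green cave at (315,210) is the medium one; yellow (210,222) and purple (286,95) are decoys at least 65 mm away from the grip. Approaching.

Emit:
step_arm(
  commands=[-0.006,-0.001,0.015,0,0,0,-0.014,-0.002,0.04,0,0,0,-0.022,-0.003,0.07,0,0,0,-0.03,-0.0045,0.1,0,0,0,-0.037,-0.006,0.13,0,0,0,-0.041,-0.006,0.155,0,0,0,-0.041,-0.006,0.17,0,0,0,-0.041,-0.006,0.176,0,0,0,-0.041,-0.006,0.176,0,0,0,-0.041,-0.006,0.176,0,0,0],
)

```text
t: 15.6
tcp_pos: [0.4053, -0.2825, 0.0612]
tool_rot: [0.08, 0.997, -0.0, 0.0]
force: [-0.5, -1.2, 0.4]
finger_gap: 0.652
gripper_force: 0.0
```

```bash
python3 - <<'E'
from win import *
d=snap('wrist'); win(d,.038,3000)
go(.4048,-.2813,.004,170.9)
E
```

```text
windows [[323. 217.]
 [323. 279.]] [[387.3, -278.6], [422.8, -284.1]] ctr [ 405.1 -281.3   38. ]
axis 171.1
t 15.65 tcp [ 0.4054 -0.2827  0.0615] yaw 170.9 q6 -2.25 gap 0.649 gf 0.0 F [-0.9 -0.2  0.9]
shift [0.0009 0.0014 0.0575] turn [-0.06  0.08 -0.04]
```

Emit:
step_arm(
  commands=[0.0005,0.0014,0.005,0,0,0,0.0005,0.0014,0.015,0,0,0,0.0005,0.0014,0.028,0,0,0,0.0005,0.0014,0.042,0,0,0,0.0005,0.0014,0.052,0,0,0,0.0005,0.0014,0.0565,0,0,0,0.0005,0.0014,0.0572,0,0,0,0.0005,0.0014,0.0572,0,0,0,0.0005,0.0014,0.0572,0,0,0,0.0005,0.0014,0.0572,0,0,0],
)

```text
t: 16.65
tcp_pos: [0.4048, -0.2813, 0.0039]
tool_rot: [0.08, 0.997, -0.0, 0.0]
force: [0.0, 0.8, 0.4]
finger_gap: 0.652
gripper_force: 0.0
```

Emit:
step_arm(
  commands=[0,0,0,0,0,0,0,0,0,0,0,0,0,0,0,0,0,0,0,0,0,0,0,0,0,0,0,0,0,0,0,0,0,0,0,0,0,0,0,0,0,0,0,0,0,0,0,0,0,0,0,0,0,0,0,0,0,0,0,0],
  jaw=0,
)

```text
t: 17.65
tcp_pos: [0.4048, -0.2813, 0.0039]
tool_rot: [0.08, 0.997, -0.0, 0.0]
force: [0.2, -0.4, 5.0]
finger_gap: 0.509
gripper_force: 31.3
```

```bash
python3 - <<'E'
from win import *
go(.693,-.0067,.15,193.7)
E
```

```text
t 17.65 tcp [ 0.4048 -0.2813  0.0039] yaw 170.8 q6 -2.25 gap 0.509 gf 31.340814046561718 F [ 0.2 -0.4  5. ]
shift [-0.2409  0.3169 -0.1461] turn [ -0.04   0.03 -22.86]
```

Emit:
step_arm(
  commands=[0,0,-0.008,0,0,0,0,0,-0.025,0,0,0,0,0,-0.05,0,0,0,-0.009,0.012,-0.075,0,0,-1,-0.024,0.032,-0.1,0,0,-2.3,-0.041,0.054,-0.12,0,0,-4,-0.06,0.079,-0.135,0,0,-5.7,-0.08,0.105,-0.143,0,0,-7.6,-0.1,0.131,-0.146,0,0,-9.5,-0.12,0.158,-0.146,0,0,-11.4],
)

```text
t: 18.65
tcp_pos: [0.5491, -0.1433, 0.1504]
tool_rot: [-0.02, 1.0, -0.0, 0.001]
force: [-0.2, -0.4, -1.2]
finger_gap: 0.507
gripper_force: 30.7
```

```bash
python3 - <<'E'
from win import *
go(.693,-.0067,.15,193.7)
E
```

```text
t 18.65 tcp [ 0.5491 -0.1433  0.1504] yaw -177.7 q6 -2.06 gap 0.507 gf 30.654850099235773 F [-0.2 -0.4 -1.2]
shift [-0.1492  0.1307  0.0005] turn [ -0.04   0.06 -11.4 ]
```

Emit:
step_arm(
  commands=[-0.02,0.017,0,0,0,-1.5,-0.04,0.035,0,0,0,-3,-0.061,0.053,0,0,0,-4.6,-0.082,0.072,0,0,0,-6.3,-0.103,0.09,0,0,0,-8,-0.124,0.109,0,0,0,-9.5,-0.141,0.124,0,0,0,-11,-0.149,0.131,0,0,0,-11.4,-0.149,0.131,0,0,0,-11.4,-0.149,0.131,0,0,0,-11.4],
)

```text
t: 19.65
tcp_pos: [0.691, -0.0079, 0.1491]
tool_rot: [-0.119, 0.993, -0.0, -0.001]
force: [-0.3, 0.3, -0.2]
finger_gap: 0.504
gripper_force: 30.7
```

```bash
python3 - <<'E'
from win import *
d=snap('wrist'); cv2.imwrite('pics/w7.png',d['pixels']); pickle.dump(d,open('wrist7.pkl','wb'))
go(.693,-.0067,.025,193.7)
E
```

```text
t 19.7 tcp [ 0.6909 -0.0083  0.1492] yaw -166.4 q6 -1.98 gap 0.51 gf 30.6560989189893 F [-0.3 -0.4 -0.8]
shift [-0.0027  0.001   0.1242] turn [ 0.01 -0.1  -0.12]
```

View pics/w7.png

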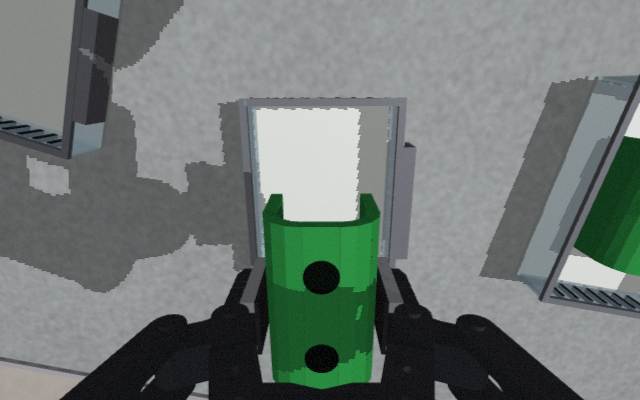

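The medium cave is held centrally over the medium box: cave columns 264–380, rim columns 241–406. Lowering it.

Emit:
step_arm(
  commands=[-0.001,0.001,0.01,0,0,0,-0.002,0.001,0.025,0,0,0,-0.002,0.001,0.045,0,0,0,-0.002,0.001,0.065,0,0,0,-0.002,0.001,0.085,0,0,0,-0.002,0.001,0.103,0,0,0,-0.002,0.001,0.115,0,0,0,-0.002,0.001,0.122,0,0,0,-0.002,0.001,0.1245,0,0,0,-0.002,0.001,0.1245,0,0,0],
)

```text
t: 20.7
tcp_pos: [0.694, -0.0061, 0.025]
tool_rot: [-0.119, 0.993, -0.0, 0.0]
force: [-0.4, -0.1, -0.0]
finger_gap: 0.509
gripper_force: 30.7
```

```bash
python3 - <<'E'
from win import *
go(.693,-.0067,.0142,193.7)
E
```

```text
t 20.7 tcp [ 0.694  -0.0061  0.025 ] yaw -166.4 q6 -1.98 gap 0.509 gf 30.66527391783893 F [-0.4 -0.1 -0. ]
shift [ 0.0011 -0.0003  0.0108] turn [-0.01  0.02 -0.07]
```

Emit:
step_arm(
  commands=[0.001,0,0.003,0,0,0,0.001,0,0.006,0,0,0,0.001,0,0.008,0,0,0,0.001,0,0.0095,0,0,0,0.001,0,0.0104,0,0,0,0.001,0,0.0108,0,0,0,0.001,0,0.0108,0,0,0,0.001,0,0.0108,0,0,0,0.001,0,0.0108,0,0,0,0.001,0,0.0108,0,0,0],
)

```text
t: 21.7
tcp_pos: [0.6928, -0.0063, 0.0142]
tool_rot: [-0.119, 0.993, 0.0, 0.0]
force: [0.5, -0.3, -0.7]
finger_gap: 0.505
gripper_force: 30.7
```

Emit:
step_arm(
  commands=[0,0,0,0,0,0,0,0,0,0,0,0,0,0,0,0,0,0,0,0,0,0,0,0,0,0,0,0,0,0,0,0,0,0,0,0,0,0,0,0,0,0,0,0,0,0,0,0,0,0,-0.004,0,0,0,0,0,-0.012,0,0,0],
  jaw=66,
)

```text
t: 22.7
tcp_pos: [0.6922, -0.0062, 0.0259]
tool_rot: [-0.119, 0.993, 0.0, -0.001]
force: [-0.2, 1.0, -0.7]
finger_gap: 0.661
gripper_force: 0.0
```

Emit:
step_arm(
  commands=[0,0,-0.015,0,0,0,0,0,-0.035,0,0,0,0,0,-0.06,0,0,0,0,0,-0.085,0,0,0,0,0,-0.11,0,0,0,0,0,-0.135,0,0,0,0,0,-0.155,0,0,0,0,0,-0.165,0,0,0,0,0,-0.17,0,0,0,0,0,-0.17,0,0,0],
)

```text
t: 23.7
tcp_pos: [0.6928, -0.0063, 0.1968]
tool_rot: [-0.119, 0.993, -0.0, 0.0]
force: [0.2, -0.2, -0.9]
finger_gap: 0.661
gripper_force: 0.0
```

```bash
python3 - <<'E'
from win import *
d=snap('wrist'); cv2.imwrite('pics/w8.png',d['pixels']); pickle.dump(d,open('wrist8.pkl','wb'))
win(d,.048,1000)
go(.474,.101,.2,174.3)
E
```

```text
windows [[321. 165.]
 [321. 204.]] [[675.4, -10.3], [710.1, -1.7]] ctr [692.8  -6.   48. ]
axis 13.9
windows [[570. 177.]
 [633. 169.]
 [610. 220.]] [[635.3, 201.5], [615.7, 250.5], [663.6, 254.3]] ctr [638.2 235.4  48. ]
t 23.75 tcp [ 0.6923 -0.0063  0.1958] yaw -166.4 q6 -1.98 gap 0.655 gf 0.0 F [ 0.3 -0.1 -0. ]
shift [ 0.1869  0.1557 -0.004 ] turn [ 1.000e-02 -5.000e-02  1.933e+01]
```

View pics/w8.png

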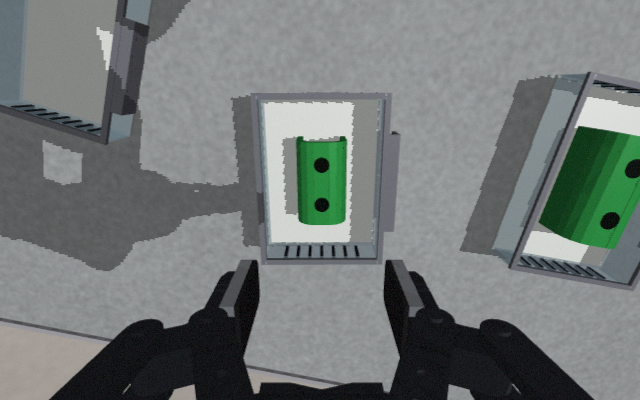

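The medium cave is centred in its box, windows (321,165) and (321,204), measured centre (692.8,-6.0) at 13.9°. On to the small cave.

Emit:
step_arm(
  commands=[0.01,0.008,0,0,0,1,0.03,0.025,0,0,0,3,0.056,0.047,0,0,0,6,0.084,0.07,0,0,0,9,0.112,0.093,0,0,0,12,0.138,0.115,0,0,0,15,0.163,0.136,0,0,0,17.5,0.18,0.15,0,0,0,19.3,0.187,0.156,0,0,0,19.3,0.187,0.156,0,0,0,19.3],
  jaw=58,
)

```text
t: 24.75
tcp_pos: [0.4731, 0.1016, 0.1955]
tool_rot: [0.049, 0.999, -0.0, -0.001]
force: [0.2, -0.2, 0.6]
finger_gap: 0.581
gripper_force: 0.0
```

```bash
python3 - <<'E'
from win import *
d=snap('wrist'); d=snap('wrist'); pickle.dump(d,open('wrist9.pkl','wb')); win(d,.03,300)
go(.474,.101,.06,174.3)
E
```

```text
windows [[253. 350.]
 [266. 385.]] [[658.6, 8.7], [708.0, 14.9]] ctr [683.3  11.8  30. ]
axis 7.2
windows [[488. 279.]
 [444. 300.]
 [482. 318.]] [[594.1, 259.4], [614.9, 215.1], [641.2, 255.5]] ctr [616.7 243.3  30. ]
windows [[320. 167.]
 [320. 193.]] [[462.4, 101.7], [487.4, 99.4]] ctr [474.9 100.5  30. ]
axis 174.7
t 24.85 tcp [0.4756 0.1009 0.196 ] yaw 174.4 q6 -1.49 gap 0.584 gf 0.0 F [ 0.3 -1.1  0.3]
shift [ 1.80e-03 -1.00e-04  1.36e-01] turn [-0.    0.07  0.05]
```

Emit:
step_arm(
  commands=[0.001,0,0.01,0,0,0,0.001,0,0.03,0,0,0,0.001,0,0.055,0,0,0,0.001,0,0.08,0,0,0,0.001,0,0.105,0,0,0,0.001,0,0.123,0,0,0,0.001,0,0.133,0,0,0,0.001,0,0.136,0,0,0,0.001,0,0.136,0,0,0,0.001,0,0.136,0,0,0],
)

```text
t: 25.85
tcp_pos: [0.474, 0.1012, 0.0606]
tool_rot: [0.05, 0.999, 0.0, 0.001]
force: [-0.6, 1.0, 0.2]
finger_gap: 0.58
gripper_force: 0.0
```

```bash
python3 - <<'E'
from win import *
d=snap('wrist'); win(d,.03,1500)
go(.4747,.1006,.004,174.5)
E
```

```text
windows [[320. 224.]
 [320. 266.]] [[462.6, 101.6], [487.8, 99.4]] ctr [475.2 100.5  30. ]
axis 174.9
t 25.9 tcp [0.474  0.1013 0.0608] yaw 174.3 q6 -1.49 gap 0.579 gf 0.0 F [ 0.5 -0.5  0.6]
shift [-0.0006 -0.0006  0.0568] turn [ 0.01  0.11 -0.17]
```

Emit:
step_arm(
  commands=[-0.001,-0.0007,0.005,0,0,-0.3,-0.001,-0.0007,0.015,0,0,-0.3,-0.001,-0.0007,0.028,0,0,-0.3,-0.001,-0.0007,0.042,0,0,-0.3,-0.001,-0.0007,0.051,0,0,-0.3,-0.001,-0.0007,0.055,0,0,-0.3,-0.001,-0.0007,0.0558,0,0,-0.3,-0.001,-0.0007,0.0558,0,0,-0.3,-0.001,-0.0007,0.0558,0,0,-0.3,-0.001,-0.0007,0.0558,0,0,-0.3],
)

```text
t: 26.9
tcp_pos: [0.4745, 0.1005, 0.0048]
tool_rot: [0.047, 0.999, 0.0, 0.0]
force: [-0.8, 0.3, 0.6]
finger_gap: 0.584
gripper_force: 0.0
```

Emit:
step_arm(
  commands=[0,0,0,0,0,0,0,0,0,0,0,0,0,0,0,0,0,0,0,0,0,0,0,0,0,0,0,0,0,0,0,0,0,0,0,0,0,0,0,0,0,0,0,0,0,0,0,0,0,0,0,0,0,0,0,0,0,0,0,0],
  jaw=0,
)

```text
t: 27.9
tcp_pos: [0.4744, 0.1005, 0.0048]
tool_rot: [0.047, 0.999, 0.0, 0.0]
force: [-0.8, -0.2, 5.8]
finger_gap: 0.39
gripper_force: 30.4
```

```bash
python3 - <<'E'
from win import *
go(.6325,-.2368,.2,175.5); go(.6325,-.2368,.2,180)
E
```

```text
t 27.9 tcp [0.4744 0.1005 0.0048] yaw 174.6 q6 -1.5 gap 0.39 gf 30.422198977321386 F [-0.8 -0.2  5.8]
shift [-0.1891 -0.321  -0.1951] turn [ 0.    0.05 -0.87]
t 27.9 tcp [0.4744 0.1005 0.0048] yaw 174.6 q6 -1.5 gap 0.39 gf 30.422198977321386 F [-0.8 -0.2  5.8]
shift [-0.1891 -0.321  -0.1951] turn [ 0.    0.05 -5.37]
```

Emit:
step_arm(
  commands=[0,0,-0.008,0,0,0,0,0,-0.025,0,0,0,0,0,-0.055,0,0,0,-0.01,-0.013,-0.09,0,0,-0.1,-0.026,-0.033,-0.12,0,0,-0.2,-0.045,-0.057,-0.15,0,0,-0.3,-0.066,-0.083,-0.175,0,0,-0.4,-0.088,-0.111,-0.2,0,0,-0.5,-0.112,-0.141,-0.215,0,0,-0.6,-0.136,-0.171,-0.225,0,0,-0.7],
)

```text
t: 28.9
tcp_pos: [0.5944, -0.0837, 0.2314]
tool_rot: [0.041, 0.999, -0.0, 0.001]
force: [1.3, 0.7, -0.2]
finger_gap: 0.385
gripper_force: 29.9
```

```bash
python3 - <<'E'
from win import *
go(.6925,-.2368,.24,175.5)
E
```

```text
t 28.9 tcp [ 0.5944 -0.0837  0.2314] yaw 175.3 q6 -1.82 gap 0.385 gf 29.934472599998116 F [ 1.3  0.7 -0.2]
shift [-0.1103 -0.1446 -0.0083] turn [-0.02  0.13 -0.16]
```

Emit:
step_arm(
  commands=[-0.018,-0.024,-0.002,0,0,0,-0.037,-0.048,-0.004,0,0,0,-0.056,-0.073,-0.006,0,0,0,-0.074,-0.097,-0.008,0,0,0,-0.09,-0.118,-0.008,0,0,0,-0.103,-0.135,-0.008,0,0,0,-0.11,-0.144,-0.008,0,0,0,-0.11,-0.144,-0.008,0,0,0,-0.11,-0.144,-0.008,0,0,0,-0.11,-0.144,-0.008,0,0,0],
)

```text
t: 29.9
tcp_pos: [0.6909, -0.2335, 0.2373]
tool_rot: [0.04, 0.999, 0.0, -0.001]
force: [-1.1, 0.8, 0.4]
finger_gap: 0.391
gripper_force: 29.9
```

```bash
python3 - <<'E'
from win import *
from box import floor_fit
d=snap('wrist'); cv2.imwrite('pics/w10.png',d['pixels']); pickle.dump(d,open('wrist10.pkl','wb'))
floor_fit(d,proj(d,[.6325,-.2368,.03])[0],-4.5,.12,.094)
go(.6325,-.2368,.15,175.5)
E
```

```text
center [ 632.1 -234.3] span 121.0 95.2 want 120.0 94.0 [0.01, 0.01, 0.01, 0.01]
t 29.95 tcp [ 0.691  -0.2336  0.2375] yaw 175.4 q6 -1.97 gap 0.392 gf 29.943062905222178 F [ 1.1 -0.3  0.9]
shift [ 0.058  -0.008   0.0875] turn [ 0.03 -0.05 -0.11]
```

View pics/w10.png

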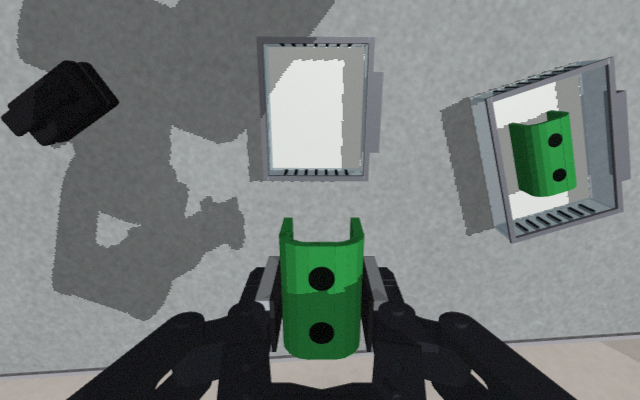

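The small box is now fully visible, floor about (265–368, 45–178). Its spans of 121 × 95 mm match, with centre (632.1,-234.3). Moving over it.

Emit:
step_arm(
  commands=[0.004,0,0.006,0,0,0,0.012,-0.001,0.018,0,0,0,0.022,-0.002,0.034,0,0,0,0.034,-0.003,0.051,0,0,0,0.045,-0.004,0.068,0,0,0,0.054,-0.005,0.081,0,0,0,0.0585,-0.0055,0.0875,0,0,0,0.0585,-0.0055,0.0875,0,0,0,0.0585,-0.0055,0.0875,0,0,0,0.0585,-0.0055,0.0875,0,0,0],
)

```text
t: 30.95
tcp_pos: [0.6339, -0.236, 0.1508]
tool_rot: [0.041, 0.999, -0.001, 0.001]
force: [-0.8, -0.2, 0.5]
finger_gap: 0.392
gripper_force: 29.9
```

```bash
python3 - <<'E'
from win import *
go(.632,-.2343,.027,175.5)
E
```

```text
t 30.95 tcp [ 0.6339 -0.236   0.1508] yaw 175.3 q6 -2.01 gap 0.392 gf 29.93999384343624 F [-0.8 -0.2  0.5]
shift [0.0023 0.0016 0.1238] turn [-0.06  0.13 -0.15]
```

Emit:
step_arm(
  commands=[0.001,0.001,0.01,0,0,0,0.0018,0.0015,0.025,0,0,0,0.0018,0.0015,0.045,0,0,0,0.0018,0.0015,0.065,0,0,0,0.0018,0.0015,0.085,0,0,0,0.0018,0.0015,0.102,0,0,0,0.0018,0.0015,0.115,0,0,0,0.0018,0.0015,0.122,0,0,0,0.0018,0.0015,0.1238,0,0,0,0.0018,0.0015,0.1238,0,0,0],
)

```text
t: 31.95
tcp_pos: [0.6314, -0.2342, 0.0262]
tool_rot: [0.041, 0.999, -0.0, 0.0]
force: [-0.8, 0.2, 0.1]
finger_gap: 0.393
gripper_force: 29.9
```

```bash
python3 - <<'E'
from win import *
go(.632,-.2343,.0151,175.5)
E
```

```text
t 31.95 tcp [ 0.6314 -0.2342  0.0262] yaw 175.3 q6 -2.01 gap 0.393 gf 29.940362982451916 F [-0.8  0.2  0.1]
shift [-0.0006 -0.0001  0.0111] turn [-0.02  0.03 -0.17]
```

Emit:
step_arm(
  commands=[-0.0005,0,0.003,0,0,0,-0.0005,0,0.006,0,0,0,-0.0005,0,0.008,0,0,0,-0.0005,0,0.0095,0,0,0,-0.0005,0,0.0107,0,0,0,-0.0005,0,0.0111,0,0,0,-0.0005,0,0.0111,0,0,0,-0.0005,0,0.0111,0,0,0,-0.0005,0,0.0111,0,0,0,-0.0005,0,0.0111,0,0,0],
)

```text
t: 32.95
tcp_pos: [0.6316, -0.2341, 0.0149]
tool_rot: [0.041, 0.999, 0.0, 0.0]
force: [-0.7, 0.8, -0.5]
finger_gap: 0.39
gripper_force: 29.9
```

Emit:
step_arm(
  commands=[0,0,0,0,0,0,0,0,0,0,0,0,0,0,0,0,0,0,0,0,0,0,0,0,0,0,0,0,0,0,0,0,0,0,0,0,0,0,0,0,0,0,0,0,0,0,0,0,0,0,-0.004,0,0,0,0,0,-0.012,0,0,0],
  jaw=56,
)

```text
t: 33.95
tcp_pos: [0.6311, -0.2338, 0.0267]
tool_rot: [0.041, 0.999, 0.0, -0.001]
force: [0.4, -0.0, -1.0]
finger_gap: 0.56
gripper_force: 0.0
```

Emit:
step_arm(
  commands=[0,0,-0.015,0,0,0,0,0,-0.035,0,0,0,0,0,-0.06,0,0,0,0,0,-0.085,0,0,0,0,0,-0.11,0,0,0,0,0,-0.135,0,0,0,0,0,-0.16,0,0,0,0,0,-0.185,0,0,0,0,0,-0.2,0,0,0,0,0,-0.2,0,0,0],
)

```text
t: 34.95
tcp_pos: [0.6333, -0.2349, 0.2316]
tool_rot: [0.041, 0.999, -0.002, 0.004]
force: [-0.3, -0.5, 1.8]
finger_gap: 0.558
gripper_force: 0.0
```

```bash
python3 - <<'E'
from win import *
d=snap('wrist'); win(d,.04,500)
a=d['pixels'][20:330,100:640]
b=snap('scene')['pixels'][110:380,150:560]
b=cv2.resize(b,(540,356)); cv2.imwrite('pics/f.png',cv2.resize(np.vstack([a,b]),(486,599)))
go(.632,-.2343,.2,175.5)
E
```

```text
windows [[552. 173.]
 [520. 211.]
 [554. 198.]
 [558. 230.]] [[652.1, -8.6], [690.8, -35.6], [679.0, -3.5], [714.5, 5.3]] ctr [684.1 -10.6  40. ]
windows [[322. 158.]
 [322. 183.]] [[619.4, -233.0], [644.5, -235.0]] ctr [ 631.9 -234.    40. ]
axis 175.3
t 35.05 tcp [ 0.6315 -0.2339  0.2278] yaw 175.3 q6 -2.01 gap 0.559 gf 0.0 F [ 0.3 -0.4  0.2]
shift [-0.0005 -0.0003  0.0278] turn [-0.03  0.06 -0.17]
```

View pics/f.png

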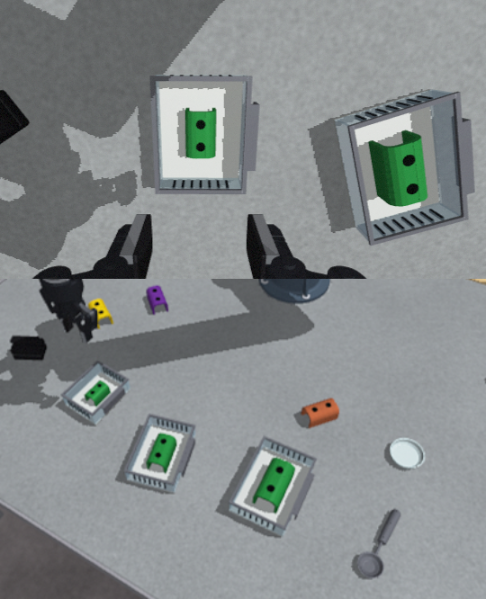

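All three caves stand upright and centred in their boxes: small (97,392), medium (162,452), large (274,485) in the lower half of the picture. The terracotta cave, dish, spoon and scraper look unmoved, so I'm handing in.

```bash
python3 -c "
from station import manip; print(manip.sign_off())"
```

```text
the job is handed in; nothing more can be done
None
```

I set the three green caves down upright, centred and aligned in their matching boxes (largest to smallest), released them without disturbing anything else, and handed the job in at about 35 s of the 88 s limit.

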